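# Dose a wash: load the tablet and hold the spring gate open

### The job

Take the blue detergent tablet out of the supply bin, set it in the hopper on top of the white dosing unit while its gate is still shut, and let go of it. Then take the black handle and pull the spring-loaded gate out until its yellow pointer stands in the red band, without running well past it, so that the tablet drops into the clear chute, and finish still holding the handle there by the gripper: the gate must not spring back. Leave the other pieces in the bin, and do not disturb the bottle, the cup or the card reader on the counter.

Things in the scene. Friction and masses are not known exactly. Their poses are not given: they have to be found in the camera images.
- blue_tablet: blue detergent tablet, 36 x 28 x 22 mm (x, y, z), top half blue, lower half white; origin at the centre of its underside, z up. 30 g or so. THE TABLET TO LOAD. It lies flat in the bin at any yaw, in any of six places about 75 to 80 mm apart (two rows of three, the other five places hold other pieces); wants a grasp across its 28 mm (its y)
- unit: white countertop dosing unit, fixed; origin on the counter straight below its hopper's centre, z up, front and handle towards -x. Behind the hopper (x 32 to 120 mm) its cover is 82 mm high, 100 mm wide. In front an aluminium ledge, top at 58 mm, 94 mm wide, reaches to x = -200 mm. Below the gate a clear chute: floor 6 mm above the counter, x -41 to 40 mm, y -45 to 45 mm
- hopper (a point): middle of the hopper's floor, 70 mm above the counter, axes as the unit's. The hopper is an open rectangular well on top of the unit: inside 56 mm along x, 80 mm along y, rim 22 mm above this point; its floor is the steel gate while that is shut
- gate: steel spring gate with a black upright handle: 24 mm along x, 20 along y, 44 tall, taken from above, room all round. Origin: centre of the handle's foot, 70 mm above the counter, axes as the unit's; shut, at x = -100 mm, y = 0 of the unit. It slides out along -x, up to 100 mm. Spring: 4.5 N shut, 11 to 13 N at the band; let go, it shuts. From 58 mm out, what is in the hopper drops into the chute
- pointer (a point): yellow pointer, a thin line sticking out to both sides below the handle, moving with the gate; this point is at the foot of the handle, same x and y as the gate's origin, 7 mm lower
- mark: red band painted across the ledge on both sides of the tongue, 10 mm wide along x; origin in the middle of the band at the ledge's top (58 mm), axes as the unit's. It stands 60 to 78 mm in front of the pointer's shut position (different each time). The pointer stands in the band when the gate's (or pointer's) x in this frame is within 5 mm of 0
- bin: grey open supply bin, fixed, 260 x 190 x 42 mm outside (x, y, z), walls and floor 5 mm; origin at the centre of its underside
- green_tablet: green detergent tablet, 36 x 28 x 22 mm (x, y, z), top half green, lower half white; origin at the centre of its underside, z up. Stays in the bin
- orange_tablet: orange detergent tablet, 36 x 28 x 22 mm (x, y, z), top half orange, lower half white; origin at the centre of its underside, z up. Stays in the bin
- coupling: brass hose coupling, 30 mm wide, 24 mm tall, origin at the centre of its underside. Stays in the bin
- filter_cap: black round filter cap with a finger bar, 36 mm wide, 20 mm tall, origin at the centre of its underside. Stays in the bin
- foot: steel machine foot, 34 mm plate with a 12 mm stud upwards, 26 mm tall, origin at the centre of its underside. Stays in the bin
- detergent: orange detergent bottle, 72 mm wide, 190 mm tall, standing on the robot's right; origin at the centre of its underside; bystander
- cup: green measuring cup, 68 mm wide, 70 mm tall, standing on the right; origin at the centre of its underside; bystander
- reader: blue card reader lying on the counter beyond the bin, 85 x 65 x 32 mm; origin at the centre of its underside; bystander
Mind the look-alikes: they are no part of the job. Leave any pink look-alike of the green_tablet alone.

How it is judged:
On the way, in this order (a step that is already met when the one before it is completed fails the run):
1. the blue tablet lies in the hopper on the shut gate, let go (x of blue_tablet in the frame of unit between -0.035 and 0.045 m and y of blue_tablet in the frame of unit between -0.045 and 0.045 m and z of blue_tablet in the frame of unit between 0.062 and 0.084 m and x of gate in the frame of unit above -0.112 m and contact force between the fingers and blue_tablet below 0.1 N and linear speed of blue_tablet below 0.03 m/s), for 0.2 s.
2. the gate is pulled out to the red band by the handle and the tablet has dropped into the chute (x of gate in the frame of mark between -0.005 and 0.005 m and x of blue_tablet in the frame of unit between -0.035 and 0.045 m and y of blue_tablet in the frame of unit between -0.045 and 0.045 m and z of blue_tablet in the frame of unit below 0.045 m and contact force between the fingers and gate above 5 N), for 0.2 s.
At the end, for the whole second after the job is handed in: the fingers hold the handle (over 5 N) with the pointer within 5 mm of the red band's middle and the gate still; the blue tablet rests in the chute below the gate; the other five pieces are in the bin (all of step 2 and linear speed of blue_tablet below 0.03 m/s and linear speed of gate below 0.01 m/s and distance between each of green_tablet, orange_tablet, coupling, filter_cap, foot and bin below 0.165 m); the arm keeps its last pose, push and grip.
It fails at once if the gate is pulled more than 15 mm past the middle of the red band (x of gate in the frame of mark below -0.015 m).
It fails at once if another piece leaves the bin (distance between any of green_tablet, orange_tablet, coupling, filter_cap, foot and bin above 0.165 m).
It fails at once if the detergent is moved more than 30 mm or tipped over (distance of detergent from where it was at the start of the episode above 0.03 m or angle between detergent's own z axis and vertical above 0.4 rad).
It fails at once if the cup is moved more than 30 mm or tipped over (distance of cup from where it was at the start of the episode above 0.03 m or angle between cup's own z axis and vertical above 0.4 rad).
It fails at once if the reader is moved more than 30 mm or tipped over (distance of reader from where it was at the start of the episode above 0.03 m or angle between reader's own z axis and vertical above 0.4 rad).
It also fails if it takes over 48 s, if anything falls off the work surface, if the arm or the gripper's body presses on something with over 40 N, if the wrist force passes 120 N, or if a joint passes its speed limit or range.

### The arm

A 6-joint arm with a two-finger parallel gripper is mounted at the origin on the work surface. World frame = base frame: x ahead of the robot, y to its left, z up, the work surface at z = 0. Lengths are in m, angles in rad, forces in N, time in s.
With the tool pointing down it reaches from about 0.35 to 0.775 m from the base axis. Payload 7.3 kg.
Tool frame: the origin (TCP) lies between the finger pads; the fingertips stand 8 mm ahead of it and the grasp point (between the pads) lies 11 mm behind it; z points along the fingers, y is the line along which they close (so a half turn about z gives the same grasp; the last joint's range is limited). The gripper opens to 92 mm and grips with 3 to 60 N. Pads are 19 mm wide; open, the fingers measure 130 mm over their backs; the gripper's body (75 mm by 190 mm) begins 47 mm behind the grasp point.
Start: joints at [0.964, 0.342, 1.524, -0, 1.275, -0.146], TCP at [0.233, 0.47, 0.235] pointing down, gripper open.
Joint ranges: [-2.53, 2.53], [-0.77, 2.02], [0.04, 2.7], [-1, 4.14], [0.28, 2.66], [-3.11, 3.11]. Speed limits (rad/s): [2.57, 2.57, 3.14, 3.14, 3.14, 3.14].

### API

Orientations are given as a unit quaternion [w, x, y, z].
In Python, from workcell import env, jaws, status, vision gives the robot as it stands. Calls block until the motion is done:
- env.reach(position, orientation): joint-space move of the TCP to a pose.
- env.line_to(position, v=0.15, ori=None): straight line of the TCP; ori=None keeps the orientation; v is the mean speed in m/s.
- env.set_joints(angles): joint-space move.
- jaws.grip(opening): finger opening in m; the grip force is fixed at half the most; returns when the fingers have stopped.
- env.dwell(seconds).
- env.inverse_kinematics(position, orientation): joint angles nearest the present ones, or None.
- status.read_state(): the state.
- vision.camera(name): name is "scene" or "top" or "wrist"; returns a dict with "img" (420x560x3 uint8, blue, green, red), "fx", "fy", "cx", "cy" (pixels), "eye" and "orientation" of the camera in the world; the wrist camera has in their place "hand_eye" (4x4, takes a point from camera to tool coordinates, whose origin is the TCP and whose axes are the flange's). Camera axes: x right, y down, z forward; pixel columns grow to the right and rows downward; lengths in m; the calibration is good to about 2 mm. The wrist camera is an equidistant fisheye: a pixel r from the principal point sees the ray r / f radians off the axis. A picture is of the moment at which its call begins: read the wrist's pose just before it. There is no depth.
A pose or a line that the arm cannot do raises env.IKError and nothing moves.
- env.job_done(): hands the job in; it is judged then, once.
The state is a dict: "time_s": time; "qpos": joint angles; "qd": joint speeds; "joint_efforts": joint torques, N m; "tcp_pos": TCP position; "eef_rot": TCP orientation; "wrist_force": force on the tool from outside, world axes, zero at the start; "torque": the same for the moment, N m; "grip_width": finger opening in m; "finger_force": force on a finger pad.
Only numpy, scipy, OpenCV 4.12 (cv2) and the standard library are available. Lean on these libraries where they do the work, as an engineer would, in place of code of your own. Each camera call takes 0.05 s, during which the arm holds its last target. There are 200 camera calls.

## Working session

There is one attempt and no reset: what is moved stays moved. The work goes in short steps, each a Python script; the robot and the scene stay as the last script left them, time stands still between calls to the robot, and variables do not carry over. Pictures are saved under pics/ and viewed, at most 10 in all, crops included, and the job is handed in when it is done.

```bash
mkdir -p pics; ls; cat > h.py <<'E'
import numpy as np, cv2
from scipy.spatial.transform import Rotation as R
from workcell import env, jaws, status, vision
def rot(q): return R.from_quat(np.roll(q,-1)).as_matrix()
def quat(m): return np.roll(R.from_matrix(m).as_quat(),1)
def shot(n,f):
    s=status.read_state(); c=vision.camera(n); c['st']=s; cv2.imwrite('pics/'+f,c['img']); return c
def ray(c,u,v):
    x=(u-c['cx'])/c['fx']; y=(v-c['cy'])/c['fy']
    if 'hand_eye' in c:
        r=np.hypot(x,y); d=np.array([x/r*np.sin(r),y/r*np.sin(r),np.cos(r)]) if r>0 else np.array([0,0,1.])
        H=np.array(c['hand_eye']); Rt=rot(c['st']['eef_rot'])
        return np.array(c['st']['tcp_pos'])+Rt@H[:3,3], Rt@H[:3,:3]@d
    return np.array(c['eye']), rot(c['orientation'])@np.array([x,y,1])
def onz(c,u,v,z):
    o,d=ray(c,u,v); return o+d*(z-o[2])/d[2]
def down(yaw):  # tool y axis (closing line) at angle yaw from world x
    y=np.array([np.cos(yaw),np.sin(yaw),0]); z=np.array([0,0,-1.]); return quat(np.c_[np.cross(y,z),y,z])
E
python3 - <<'E'
from h import *
for n in('top','scene','wrist'):
    c=shot(n,n+'0.png'); print(n,{k:np.round(c[k],3).tolist() for k in c if k not in('img','st')})
print(c['st'])
E
```

```text
pics
top {'fx': 415.085, 'fy': 415.085, 'cx': 287.332, 'cy': 204.41, 'eye': [0.34, 0.019, 1.163], 'orientation': [-0.057, 0.713, -0.697, 0.049]}
scene {'fx': 382.826, 'fy': 382.826, 'cx': 279.415, 'cy': 207.824, 'eye': [1.178, 0.451, 0.844], 'orientation': [-0.184, 0.453, 0.804, -0.339]}
wrist {'fx': 325.192, 'fy': 325.192, 'cx': 277.346, 'cy': 210.634, 'hand_eye': [[0.0, -0.962, -0.273, 0.074], [1.0, 0.0, 0.0, -0.0], [0.0, -0.273, 0.962, -0.15], [0.0, 0.0, 0.0, 1.0]]}
{'time_s': 0.1, 'qpos': array([ 9.63999720e-01,  3.42652588e-01,  1.52490127e+00, -3.33541838e-05,
        1.27538245e+00, -1.45981654e-01]), 'qd': array([ 0.00216003, -0.00104505, -0.00311245,  0.0009337 , -0.00308394,
        0.00072332]), 'joint_efforts': array([ 1.53335841e-03, -4.32007062e+01, -2.44691277e+01,  7.18931551e-02,
        5.26366406e-02, -6.33880336e-05]), 'tcp_pos': array([0.23324091, 0.4699655 , 0.23412174]), 'eef_rot': array([-2.32104187e-04,  2.28369462e-01,  9.73574310e-01, -6.30658414e-04]), 'wrist_force': array([ 0.02831452,  0.50200837, -0.29778805]), 'torque': array([-0.00221367, -0.00519257,  0.02242942]), 'finger_force': 0.0, 'grip_width': 0.09152031598274236}
```

View pics/top0.png

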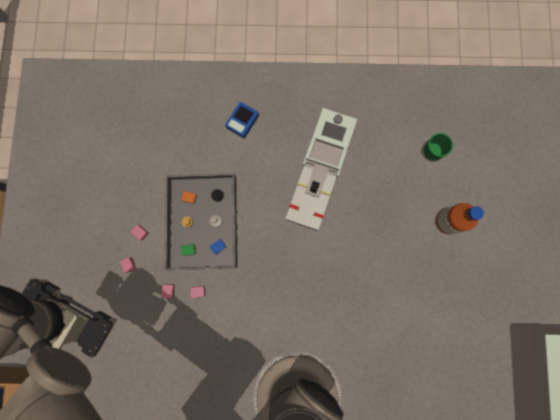

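View pics/scene0.png

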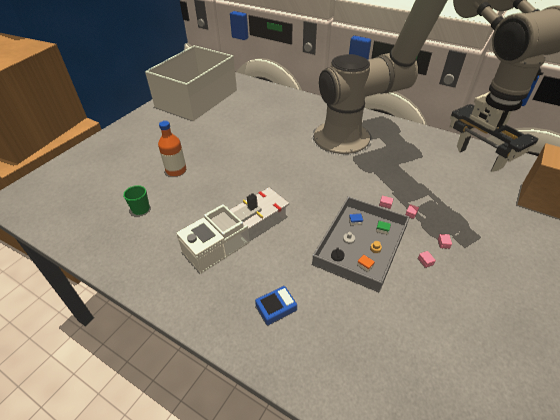

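The top view shows the blue tablet at (218,247) in the bin. The unit has its hopper at (326,153), its handle at (314,187), yellow pointer ends at (303,186) and (327,193), and red marks at (294,208) and (318,215). Next I measure these by colour mask.

```bash
cat >> h.py <<'E'
def blobs(c,lo,hi,roi,amin=4):
    x0,y0,x1,y1=roi; hsv=cv2.cvtColor(c['img'],cv2.COLOR_BGR2HSV)
    m=np.zeros(hsv.shape[:2],np.uint8); m[y0:y1,x0:x1]=cv2.inRange(hsv,lo,hi)[y0:y1,x0:x1]
    cs,_=cv2.findContours(m,cv2.RETR_EXTERNAL,cv2.CHAIN_APPROX_NONE); out=[]
    n,l,s,ce=cv2.connectedComponentsWithStats(m)
    return sorted([(int(s[i,4]),ce[i],np.argwhere(l==i)[:,::-1]) for i in range(1,n) if s[i,4]>=amin],key=lambda t:-t[0])
E
python3 - <<'E'
from h import *
for n,rb,ru in(('top',(170,180,236,266),(280,100,360,235)),('scene',(315,200,410,285),(175,185,295,270))):
    c=vision.camera(n); print(n)
    for nm,lo,hi,roi,z in(('blue',(105,120,60),(125,255,255),rb,.027),('red',(0,150,80),(6,255,255),ru,.058),('yel',(18,90,90),(35,255,255),ru,.063)):
        for a,ce,p in blobs(c,lo,hi,roi,3): 
            w=np.array([onz(c,*q,z)[:2] for q in p]); r=cv2.minAreaRect(w.astype(np.float32)*1000)
            print(nm,a,ce.round(1),w.mean(0).round(4),np.round(r[1],1),round(r[2],1))
    if n=='top':
        cv2.imwrite('pics/topz.png',cv2.resize(c['img'][95:275,160:365],None,fx=3.3,fy=3.3,interpolation=cv2.INTER_CUBIC))
E
```

```text
top
blue 117 [217.1 246.4] [0.3925 0.2241] [26.  33.7] 36.0
red 17 [293.6 206.5] [0.5026 0.0174] [20.5  5. ] 69.2
red 16 [318.5 215. ] [ 0.4809 -0.0498] [21.1  4.3] 72.6
yel 15 [325.3 192.6] [ 0.5414 -0.067 ] [20.4  4.3] 72.4
yel 14 [302.1 184.7] [ 0.5617 -0.0043] [22.2  3.5] 72.4
scene
blue 94 [355.9 217.5] [0.396  0.2266] [28.7 35.3] 30.8
red 23 [277.2 206.7] [0.5028 0.0201] [30.9  7.2] 66.3
red 16 [261.5 193.8] [ 0.4795 -0.0503] [23.9  7.4] 66.5
yel 21 [259.2 214.1] [ 0.559  -0.0056] [28.5  9.1] 68.1
yel 13 [244.6 201.3] [ 0.5369 -0.0721] [21.4  7. ] 58.9
```

View pics/topz.png

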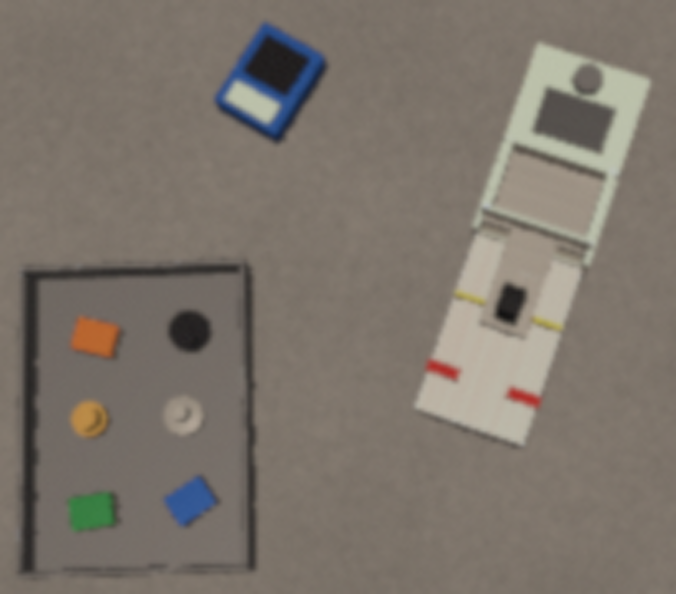

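The zoom confirms the layout. The tablet's long axis points up and to the right, so its short axis is at a yaw of about 34°. The unit's yaw is about -18°, and the pointer-to-band distance of 63 mm falls within the stated 60–78 mm. I'll hover over the tablet and refine with the wrist camera.

```bash
python3 - <<'E'
from h import *
env.reach([0.393,0.225,0.17],down(np.radians(34))); jaws.grip(0.055)
c=shot('wrist','w1.png'); print(c['st']['time_s'],c['st']['qpos'].round(2),c['st']['tcp_pos'])
for a,ce,p in blobs(c,(105,120,60),(125,255,255),(0,0,560,420),60)[:4]:
    w=np.array([onz(c,*q,.027)[:2] for q in p]); r=cv2.minAreaRect(w.astype(np.float32)*1000)
    print(a,ce.round(1),w.mean(0).round(4),np.round(r[0],1),np.round(r[1],1),round(r[2],1))
E
```

```text
2.175 [ 0.35  0.28  1.81 -0.    1.05 -0.24] [0.39302774 0.22497154 0.16999815]
1094 [277.9 197.7] [0.3918 0.2273] [392.  227.1] [27.3 35.7] 36.3
```

View pics/w1.png

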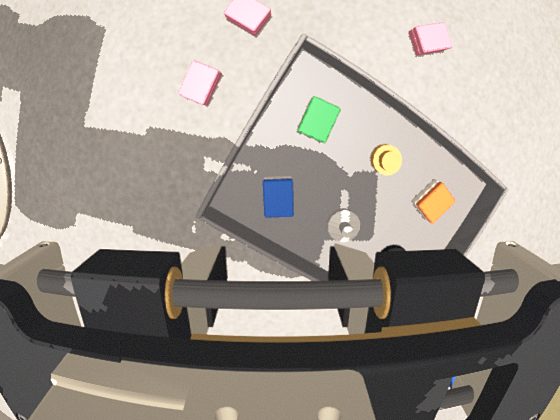

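The wrist view shows the tablet at (278,198). It measures 27.3 x 35.7 mm, centred at (0.392, 0.227), with its short axis at 36.3°, and it is clear of its neighbours. I'll grasp it, lift, and look at the unit.

```bash
python3 - <<'E'
from h import *
q=down(np.radians(36.3))
env.reach([0.392,0.2272,0.09],q); env.line_to([0.392,0.2272,0.021],.1)
jaws.grip(0.015); s=status.read_state(); print(s['grip_width'],s['finger_force'])
env.line_to([0.392,0.2272,0.2],.2)
env.reach([0.60,-0.05,0.24],down(np.radians(72.1)))
c=shot('wrist','w2.png'); s=c['st']; print(s['time_s'],s['qpos'].round(2),s['grip_width'],s['finger_force'])
for nm,lo,hi,z in(('red',(0,150,80),(6,255,255),.058),('red2',(172,150,80),(180,255,255),.058),('yel',(18,90,90),(35,255,255),.063)):
    for a,ce,p in blobs(c,lo,hi,(0,0,560,420),30)[:5]:
        w=np.array([onz(c,*q,z)[:2] for q in p]); r=cv2.minAreaRect(w.astype(np.float32)*1000)
        print(nm,a,ce.round(1),w.mean(0).round(4),np.round(r[0],1),np.round(r[1],1),round(r[2],1))
E
```

```text
0.027552776902286674 30.00049039721489
6.3917 [-0.21  0.48  1.29  0.    1.37 -1.47] 0.0276341036592524 29.999935626983643
red 241 [312.   82.1] [0.5018 0.019 ] [501.9  19. ] [26.3  9.4] 72.2
red 236 [242.4  82. ] [ 0.4803 -0.0476] [480.2 -48.1] [26.3  9.4] 72.1
yel 767 [379.5 332.1] [0.8132 0.0213] [814.   24.6] [169.9  17.5] 72.1
yel 435 [200.5 336.2] [ 0.7458 -0.2002] [ 744.6 -202.6] [157.1   9.7] 72.1
yel 339 [552.4 408.1] [1.287  0.4202] [1297.4  412.6] [203.7  64.1] 17.5
yel 222 [335.4 294.1] [ 0.7353 -0.0217] [737.1 -22.8] [12.6 72.3] 77.7
yel 196 [503.2  14. ] [0.4674 0.2782] [468.  276.8] [27.7 27.2] 65.1
```

View pics/w2.png

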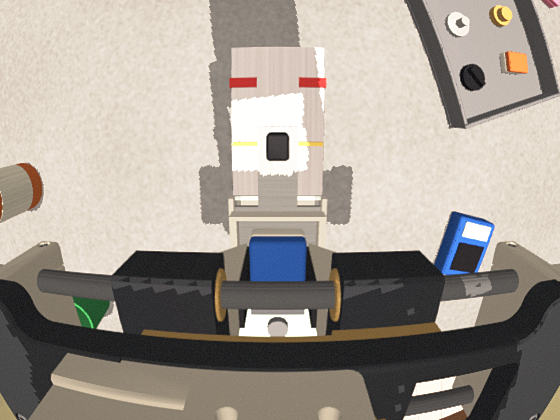

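The tablet is held. The red marks are at (312,82) and (242,82), and the pointer ends are near (244,144) and (312,144). I'll measure the pointer, derive the hopper position and place the tablet.

```bash
python3 - <<'E'
from h import *
c=shot('wrist','w3.png')
Y=[onz(c,*ce,.063)[:2] for a,ce,p in blobs(c,(18,70,90),(38,255,255),(225,130,330,160),10)[:2]]
Rd=[onz(c,*ce,.058)[:2] for a,ce,p in blobs(c,(0,150,80),(6,255,255),(200,60,350,100),100)[:2]]
Y=np.array(Y);Rd=np.array(Rd);print(Y,Rd)
a=np.radians(-17.9);ex=np.array([np.cos(a),np.sin(a)]);ey=np.array([-ex[1],ex[0]])
p=Y.mean(0);m=Rd.mean(0);print('ptr',p,'band',m,'diff',(m-p)@ex,(m-p)@ey)
h=p+.1*ex;print('hopper',h)
assert abs((m-p)@ey)<.004 and .058<-(m-p)@ex<.08 and np.hypot(*(h-[.6467,-.0664]))<.006
np.save('u.npy',[p,m,h,ex])
q=down(np.radians(72.1))
env.reach([*h,.16],q); env.line_to([*h,.089],.08)
print(status.read_state()['wrist_force'])
jaws.grip(.037); env.dwell(.2); env.line_to([*h,.2],.15)
env.reach([*(h-.07*ex),.24],q)
c=shot('wrist','w4.png'); print(c['st']['time_s'],c['st']['tcp_pos'])
for A,ce,pp in blobs(c,(105,120,60),(125,255,255),(200,180,350,330),60)[:2]:
    w=np.array([onz(c,*k,.092)[:2] for k in pp]);print(A,ce,[(w.mean(0)-h)@ex,(w.mean(0)-h)@ey])
E
```

```text
[[ 0.56118105 -0.00175052]
 [ 0.54047832 -0.06551225]] [[ 0.48027841 -0.04770777]
 [ 0.50180807  0.01873567]]
ptr [ 0.55082968 -0.03363139] band [ 0.49104324 -0.01448605] diff -0.06277688868916564 -0.00015716154713589216
hopper [ 0.64598912 -0.06436705]
[-0.0032365  -0.50613818 -1.44447403]
9.925 [ 0.57892901 -0.04262693  0.24004359]
838 [277.21718377 265.40692124] [np.float64(-0.0016206832785312308), np.float64(-0.00021660785721402755)]
```

View pics/w4.png

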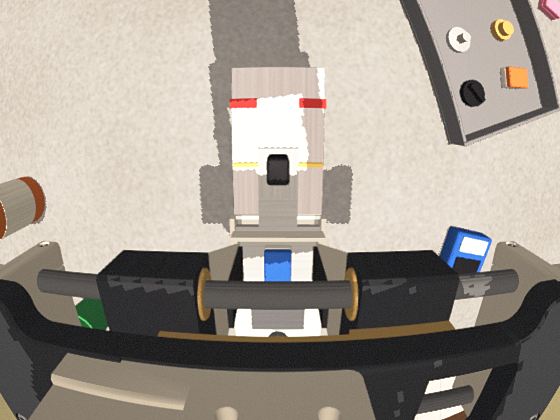

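The blue tablet is in the hopper at (277,265), about 2 mm from the centre, and the gate is still shut. I'll take the handle across its x axis and pull in stages.

```bash
python3 - <<'E'
from h import *
p,m,h,ex=np.load('u.npy'); q=down(np.radians(-17.9)); jaws.grip(.055)
env.reach([*p,.2],q); env.line_to([*p,.084],.12)
print(status.read_state()['wrist_force']); jaws.grip(.01)
def rep():
    s=status.read_state(); print(round(s['time_s'],2),'adv',-(s['tcp_pos'][:2]-p)@ex,s['tcp_pos'][2],'w',s['grip_width'],s['finger_force'],'F',s['wrist_force'].round(1))
rep()
for d in(.03,.054,.062):
    env.line_to([*(p-d*ex),.084],.06); rep()
env.dwell(.3); c=shot('wrist','w5.png'); rep()
E
```

```text
[-1.04286272  0.17499241 -0.49227418]
13.64 adv 0.00012023230449452257 0.08413340149996917 w 0.02375872530006449 30.000324547290802 F [-2.1 -0.   3. ]
14.29 adv 0.028538336997961277 0.08416715276483566 w 0.023856643879103537 30.0167316198349 F [ 6.2 -1.6 -2.6]
14.84 adv 0.05194623273063273 0.08416905674860972 w 0.02374659894831035 30.027107298374176 F [ 8.3 -2.7 -5.1]
15.12 adv 0.059752082504367574 0.08416993605797402 w 0.02403745780173734 30.03040999174118 F [10.3 -2.9 -6.8]
15.47 adv 0.05951193269974926 0.08416708329807274 w 0.024271947701161367 30.03283381462097 F [ 9.6 -2.6 -5.9]
```

View pics/w5.png

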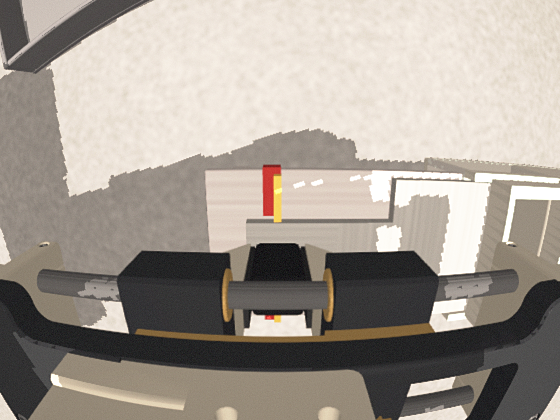

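The yellow pointer (u≈278) is at the inner edge of the red band (u 263–281). I'll measure the offset and pull the remainder.

```bash
cat > fin.py <<'E'
from h import *
p,m,h,ex=np.load('u.npy'); ey=np.array([-ex[1],ex[0]])
def meas(f):
    c=shot('wrist',f)
    def P(lo,hi,z):
        b=blobs(c,lo,hi,(200,155,350,225),20)[0]; w=np.array([onz(c,*k,z)[:2] for k in b[2]]); return w@ex
    y=P((20,120,120),(38,255,255),.063); r=P((0,150,80),(6,255,255),.058)
    # left (outer) edge of band + 5 mm = middle; pointer may hide its inner part
    mid=np.percentile(r,2)+.005
    s=status.read_state()
    print(round(s['time_s'],2),'off mm',1e3*(y.mean()-mid),'spans',1e3*np.ptp(y),1e3*np.ptp(r),'vs top band',1e3*(y.mean()-m@ex),'adv',-(s['tcp_pos'][:2]-p)@ex,s['wrist_force'].round(1))
    return y.mean()-mid
E
python3 - <<'E'
from fin import *
o=meas('w6.png')
if .0005<o<.007:
    env.line_to([*(p-(.062+o)*ex),.084],.02); env.dwell(.3); meas('w7.png')
for n in('top','scene'): shot(n,n+'1.png')
a=cv2.imread('pics/w7.png')[140:240,180:560]; b=cv2.imread('pics/scene1.png')[180:280,160:310]
f=lambda i,k: cv2.resize(i,None,fx=k,fy=k,interpolation=cv2.INTER_CUBIC)
A=f(a,2);B=f(b,3.6); o=np.zeros((A.shape[0]+B.shape[0],760,3),np.uint8); o[:A.shape[0],:A.shape[1]]=A; o[A.shape[0]:,:B.shape[1]]=B
cv2.imwrite('pics/chk.png',o)
E
```

```text
15.53 off mm 2.786789717392102 spans 3.3188175525601937 9.578231782082003 vs top band 3.1850634558738267 adv 0.05948910079031041 [10.4 -3.9 -5.4]
16.17 off mm 0.029961020385937953 spans 3.3189201359042353 9.485229214607926 vs top band 0.520927893021772 adv 0.06220260149295527 [ 9.8 -1.9 -5.7]
```

View pics/chk.png

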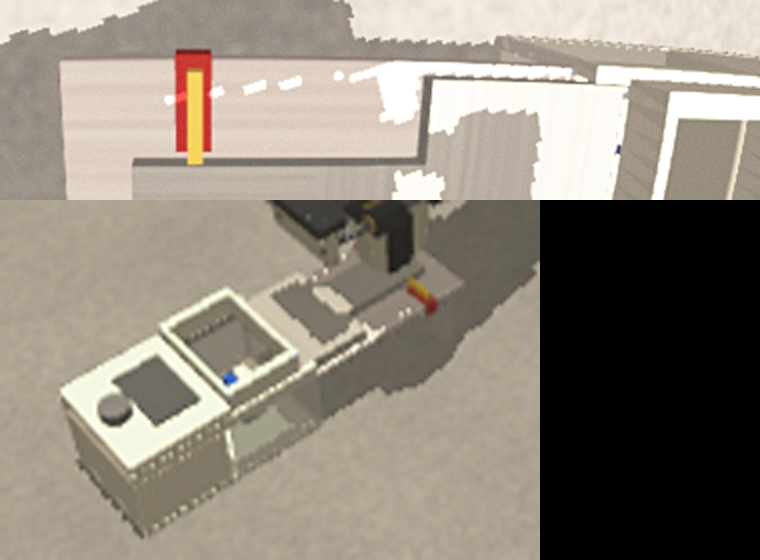

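The pointer is centred in the band, with an offset of about 0. The scene view shows a bit of blue inside the hopper opening, so I'll check that the tablet really dropped.

```bash
python3 - <<'E'
from fin import *
ims=[]
for n,roi in(('scene',(160,180,310,280)),('top',(290,130,360,180))):
    c=shot(n,n+'2.png')
    for a,ce,pp in blobs(c,(100,80,50),(128,255,255),roi,2)[:4]:
        print(n,a,ce.round(1))
        for z in(.01,.03,.05,.08):
            w=onz(c,*ce,z)[:2]-h; print('  z',z,'unit x,y',(w@ex).round(4),(w@ey).round(4))
    if n=='scene': i=c['img'][205:260,195:275]
    else: i=c['img'][110:220,280:365]
    ims.append(cv2.resize(i,(390,int(390*i.shape[0]/i.shape[1])),interpolation=cv2.INTER_CUBIC))
H=max(i.shape[0] for i in ims); cv2.imwrite('pics/chk2.png',np.hstack([cv2.copyMakeBorder(i,0,H-i.shape[0],0,0,cv2.BORDER_CONSTANT) for i in ims]))
meas('w8.png')
E
```

```text
scene 10 [223.5 229.2]
  z 0.01 unit x,y -0.0135 -0.0338
  z 0.03 unit x,y -0.0049 -0.0173
  z 0.05 unit x,y 0.0038 -0.0008
  z 0.08 unit x,y 0.0168 0.0239
top 20 [324.6 157.4]
  z 0.01 unit x,y 0.0081 -0.0016
  z 0.03 unit x,y 0.0025 -0.0018
  z 0.05 unit x,y -0.0032 -0.002
  z 0.08 unit x,y -0.0116 -0.0024
16.42 off mm 0.04359999648678725 spans 3.872077985557887 9.485306807130945 vs top band 0.5468763138566368 adv 0.06220945152888591 [10.7 -3.5 -5.4]
```

View pics/chk2.png

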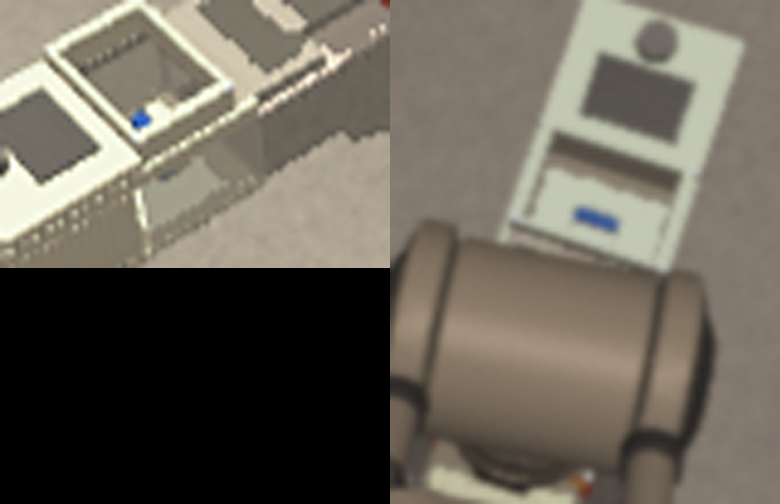

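Both views put the blue patch at z ≈ 0.042 m, x ≈ 0, with a size of about 11 x 28 mm. That means the tablet is standing on end on the chute floor: 6 + 36 mm gives its top at 42 mm and its origin at about 24 mm, well inside the limits. It has not moved between pictures, so I'm handing in.

```bash
python3 -c "
from workcell import env
print(env.job_done())"
```

```text
the job is handed in; nothing more can be done
None
```

I've handed the job in, but no verdict came back: the blue tablet dropped through and is standing on end in the chute, and the gripper is holding the handle with the pointer within about 0.5 mm of the red band's middle.

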